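# Unclip the transport box and load the reagent pack

## Robot

A 6-joint arm with a two-finger parallel gripper is mounted at the origin on the work surface. World frame = base frame: x ahead of the robot, y to its left, z up, the work surface at z = 0. Lengths are in mm, angles in rad, forces in N, time in s.
With the tool pointing down it reaches from about 300 to 775 mm from the base axis. Payload 14.6 kg.
Tool frame: the origin (TCP) lies at the very end of the fingers, on their centre line; the grasp point (between the pads) lies 19 mm behind it (grip_point_offset is the distance from the TCP to the grasp point, in mm); z points along the fingers, y is the line along which they close (so a half turn about z gives the same grasp; the last joint's range is limited). The gripper opens to 94 mm and grips with 3 to 60 N. Pads are 16 mm wide; open, the fingers measure 119 mm over their backs; the gripper's body (75 mm by 177 mm) begins 78 mm behind the grasp point.
Start: joints at [1.097, 0.3, 1.521, -0, 1.321, -0.067], TCP at [217.616, 505.106, 166.146] pointing down, gripper open.
Joint ranges: [-3.03, 3.03], [-0.79, 2.21], [0.23, 2.52], [-1.04, 4.18], [0, 3.07], [-2.55, 2.55]. Speed limits (rad/s): [2.22, 2.22, 2.57, 3.14, 3.14, 3.14].

## Interface

Orientations are given as [roll, pitch, yaw] about the fixed x, y, z axes, in that order (R = Rz(yaw) Ry(pitch) Rx(roll)).
In Python, from cell import read_state, camera, camera_info, sign_off, grip_point_offset gives the robot as it stands.
- The arm moves only by the shell command python3 -m handwheel 'ROWS' [FORCE]. ROWS is text: rows parted by semicolons, each of 5 numbers parted by spaces: the shift along the world's x, y, z in units of 40 mm (1.0 is 40 mm), then the turn about the world's z in units of 5 degrees (1.0 is 5 degrees), then the closure, from 0 (fully open) to 1 (shut). In form: dx dy dz yaw gripper; .... A call has 1 to 12 rows; each row shifts and turns the commanded pose from where the row before left it; what a row does not reach is not made up. A row lasts 1/12 s, in which the tool goes at most 41.7 mm and 7.16 degrees, less where a joint would pass 70% of its speed; a pose out of reach is approached as far as the arm can. A call is refused whole if a number of a shift passes 1 or a number of a turn 1, either way. A call with a gripper value outside its range is refused whole. The fingers move at their own pace and stop on an object; FORCE is the grip in N (left out, the last holds). Time passes only in rows, so rows that do not move let the fingers close. It gives the time, the measured TCP pose, the force, the opening and the grip force at its end, in the units of the state.
- read_state(): the state, without advancing time (a new reading comes with each control period).
- camera(name): name is "scene" or "top"; returns (picture, depth): 480x640x3 uint8, red, green, blue; 480x640 float32, mm along the optical axis (not along the pixel's ray), 0 where there is no reading.
- camera_info(name): a dict with "intrinsics" (3x3 intrinsics, pixels), "k1" (the pictures are not rectified: a ray, as slopes to the right and down, at radius r is drawn at 1 + k1 r^2 times it, then the intrinsics apply), "world_from_camera" (4x4, takes a point from camera to world coordinates). Camera axes: x right, y down, z forward; pixel columns grow to the right and rows downward; lengths in mm; the calibration is good to about 2 mm. A picture is of the moment at which its call begins. camera_info takes no time and is no camera call.
- sign_off(): hands the job in; it is judged then, once.
The state is a dict: "clock": time; "joints": joint angles; "qd": joint speeds; "effort": joint torques, N m; "eef_pos": TCP position; "eef_rot": TCP orientation; "wrist_force": force on the tool from outside, world axes, zero at the start; "moment": the same for the moment, N m; "finger_gap": finger opening in mm; "finger_force": force on a finger pad.
Only numpy, scipy, OpenCV 4.12 (cv2) and the standard library are available. Lean on these libraries where they do the work, as an engineer would, in place of code of your own. Each camera call takes 0.05 s, during which the arm holds its last target. There are 200 camera calls.

## Task

Flip both sprung clips off the ends of the transport box, then lift off the lid by its handle and lay it flat, right way up, on the bench mat. Then take the reagent pack out of the box by its handle and set it down, standing on the floor of the loading carrier's free lane; keep it upright and handle it gently: a light grip, no bumps, not dropped. Leave both clips flipped open and do not disturb anything else on the bench.

Things in the scene. Friction and masses are not known exactly. Their poses are not given: they have to be found in the camera images.
- tote: Grey plastic transport box, open-topped under its lid, 150 mm long (y) x 120 mm (x) x 88 mm high, fixed to the bench; rim flange to 166 x 136 mm. Inside 134 x 104 mm, floor 8 mm above the bench, foam strips 30 mm high along the long sides leaving 62 mm between. Origin: centre of its underside; z up; the clips sit on its +y and -y ends.
- clip_a (a joint): Angle (rad) of the steel clip on the box's +y end: 0 shut, hook over the lid's edge; grows as its top swings outward, to a stop at 1.95. Over-centre spring: pushing the tab out takes 5 N at first, less up to 0.47 rad (tab 22 mm farther out), then it snaps open to its stop by itself; let go earlier it snaps shut. Pivot along the box's x, 60 mm above the bench, 76 mm from the box's centre.
- clip_b (a joint): Angle (rad) of the steel clip on the box's -y end: 0 shut, hook over the lid's edge; grows as its top swings outward, to a stop at 1.95. Over-centre spring: pushing the tab out takes 5 N at first, less up to 0.47 rad (tab 22 mm farther out), then it snaps open to its stop by itself; let go earlier it snaps shut. Pivot along the box's x, 60 mm above the bench, 76 mm from the box's centre.
- clip_a_tab (a point): Middle of the thumb tab on the +y clip. Shut, the tab stands up from 100 to 128 mm above the bench, leaning slightly outward: 36 mm wide (box's x), 5 mm thick, 9 mm at its rolled lip; this point is then 112 mm above the bench, 92 mm from the box's centre. Lid top at 96 mm; 40 mm free between tab and the end of the lid's handle, room for shut fingers to push the tab outward.
- clip_b_tab (a point): Middle of the thumb tab on the -y clip. Shut, the tab stands up from 100 to 128 mm above the bench, leaning slightly outward: 36 mm wide (box's x), 5 mm thick, 9 mm at its rolled lip; this point is then 112 mm above the bench, 92 mm from the box's centre. Lid top at 96 mm; 40 mm free between tab and the end of the lid's handle, room for shut fingers to push the tab outward.
- lid: White plastic lid lying loose on the box under the clip hooks, 166 mm (y) x 136 mm (x) x 8 mm, about 0.28 kg, with a 6 mm deep skirt under it that sits in the box mouth with 2 mm play all round. Origin: centre of the plate's underside (88 mm above the bench on the box; 6 mm above whatever the skirt rests on); z up.
- lid_grip (a point): Centre of the lid's bridge handle bar: bar 90 mm long (lid's y), 12 mm wide, 12 mm high, 32 mm above the lid's origin; 18 mm of free height under it.
- mat: Dark rubber bench mat, 240 mm (y) x 210 mm (x), 3 mm thick, flat on the bench to one side of the box, left or right. Origin: centre of its underside; z up.
- pack: Off-white reagent pack standing loose in the box along the box's y: block 100 mm long (x) x 40 mm wide (y) x 46 mm high, an 8 mm high round cap near each end on top and a bridge handle between (76 mm high over all), 0.18 to 0.35 kg. Origin: centre of its underside, 8 mm above the bench in the box; z up. Either end may go first. Delicate: grip with at most 50 N, set down at no more than 3 cm/s.
- pack_grip (a point): Centre of the pack's handle bar: bar 44 mm long (pack's x), 12 mm wide (y), 12 mm high, 70 mm above the pack's origin, 18 mm of free height under it.
- carrier: Beige loading carrier with two open lanes side by side, 130 mm (x) x 134 mm (y) x 24 mm, fixed to the bench on the other side of the box from the mat. Lanes run along its x, each 116 mm long and 52 mm wide inside, 18 mm deep, floor 6 mm above the bench, 70 mm apart centre to centre. Origin: centre of its underside; z up.
- carrier_free (a point): Centre of the floor of the free lane, the carrier's +y lane (35 mm from the carrier's centre).
- pack_old: Bystander, leave alone: a second, equal reagent pack already standing in the carrier's other lane (its -y lane). Origin: centre of its underside.
- tuberack: Bystander, leave alone: rack of five capped tubes, 110 x 24 x 82 mm. Origin: centre of its underside.
- bottle: Bystander, leave alone: bottle, 52 mm across, 95 mm high. Origin: centre of its underside.
- tipbox: Bystander, leave alone: box of pipette tips, 84 (x) x 122 (y) x 61 mm. Origin: centre of its underside.
- beaker: Bystander, leave alone: glass beaker, 68 mm across, 80 mm high. Origin: centre of its underside.
- pipette: Bystander, leave alone: hand pipette lying flat, 220 mm long (x), 24 mm high. Origin: on the bench below its body.
There are look-alikes about, which are no part of the job. Leave any orange or pink look-alike of the tote alone.

How it is judged (in metres and radians):
On the way, in this order (a step that is already met when the one before it is completed fails the run):
1. both clips are flipped open while the lid is still on the box (value of joint each of clip_a, clip_b above 1.2 rad and horizontal distance between lid and tote below 0.015 m and z of lid in the frame of tote below 0.1 m), for 0.2 s.
2. the lid lies flat and right way up on the bench mat, let go, with the pack still in the box (horizontal distance between lid and mat below 0.06 m and z of lid in the frame of mat below 0.016 m and angle between lid's own z axis and vertical below 0.1 rad and contact force between lid and the fingers below 0.1 N and horizontal distance between pack and tote below 0.03 m and z of pack in the frame of tote below 0.03 m), for 0.2 s.
At the end, for the whole second after the job is handed in: Both clips open past 1.2 rad; lid flat and upright on the mat, centre within 60 mm of the mat's; pack upright on the free lane's floor (within 3 mm), within 14 mm of its centre, in line within 0.15 rad; both let go and at rest (value of joint each of clip_a, clip_b above 1.2 rad and horizontal distance between lid and mat below 0.06 m and z of lid in the frame of mat below 0.016 m and angle between lid's own z axis and vertical below 0.1 rad and linear speed of each of lid, pack below 0.02 m/s and horizontal distance between pack and carrier_free below 0.014 m and z of pack in the frame of carrier_free between -0.004 and 0.003 m and angle between pack's own z axis and vertical below 0.06 rad and angle between the x axis of pack and the x axis of carrier, either way round below 0.15 rad); the robot touches nothing.
It fails at once if the reagent pack is tipped more than 25 degrees (angle between pack's own z axis and vertical above 0.44 rad).
It fails at once if the fingers squeeze or strike the pack with more than 140 N (contact force between pack and the fingers above 140 N).
It fails at once if the pack is bumped against the carrier, the box or the other pack with more than 80 N (contact force between pack and carrier above 80 N or contact force between pack and tote above 80 N or contact force between pack and pack_old above 80 N).
It fails at once if the pack is dropped: it falls out of the fingers faster than 0.4 m/s (about 8 mm) (contact force between pack and the fingers below 0.1 N and linear speed of pack above 0.4 m/s).
It fails at once if the other pack in the carrier, the tube rack, bottle, tip box, beaker or pipette is moved more than 20 mm (distance of any of pack_old, tuberack, bottle, tipbox, beaker, pipette from where it was at the start of the episode above 0.02 m).
It also fails if it takes over 67 s, if anything falls off the work surface, if the arm or the gripper's body presses on something with over 40 N, if the wrist force passes 120 N, or if a joint passes its speed limit or range.

## Working session

There is one attempt and no reset: what is moved stays moved. The work goes in short steps, Python scripts to look and compute and a shell command to move; the robot and the scene stay as the last step left them, time stands still between calls to the robot, and variables do not carry over. Pictures are saved under pics/ and viewed, at most 10 in all, crops included, and the job is handed in when it is done.

```bash
mkdir -p pics
cat > h.py <<'E'
import numpy as np, cv2
from cell import *
def snap(n,f=None):
    p,d=camera(n)
    if f: cv2.imwrite('pics/'+f,cv2.cvtColor(p,cv2.COLOR_RGB2BGR))
    return p,d
def rays(n,uv):
    i=camera_info(n);K=np.array(i['intrinsics'],float);k=i['k1']
    uv=np.atleast_2d(np.array(uv,float))
    q=np.c_[(uv[:,0]-K[0,2])/K[0,0],(uv[:,1]-K[1,2])/K[1,1]]
    s=q.copy()
    for _ in range(20): s=q/(1+k*(s**2).sum(1,keepdims=True))
    return np.c_[s,np.ones(len(s))],np.array(i['world_from_camera'])
def plane(n,uv,z):
    r,T=rays(n,uv);w=r@T[:3,:3].T;o=T[:3,3]
    return o+w*((z-o[2])/w[:,2])[:,None]
def pts(n,uv,d):
    r,T=rays(n,uv);uv=np.atleast_2d(uv)
    z=d[uv[:,1],uv[:,0]]
    return (r*z[:,None])@T[:3,:3].T+T[:3,3]
def cloud(n,d):
    v,u=np.mgrid[:480,:640]
    return pts(n,np.c_[u.ravel(),v.ravel()],d).reshape(480,640,3)
E
python3 - <<'E'
from h import *
for n in('scene','top'):
    snap(n,n+'0.png');i=camera_info(n);print(n,i)
s=read_state();print(s)
E
```

```text
scene {'intrinsics': array([[573.55013197,   0.        , 319.62546276],
       [  0.        , 573.55013197, 246.6074952 ],
       [  0.        ,   0.        ,   1.        ]]), 'k1': -0.12762208013825962, 'world_from_camera': array([[ 1.96370944e-01,  7.40795967e-01, -6.42386011e-01,
         1.22813377e+03],
       [ 9.80463801e-01, -1.40755218e-01,  1.37399793e-01,
        -1.49863164e+02],
       [ 1.13660296e-02, -6.56817557e-01, -7.53963865e-01,
         9.83314604e+02],
       [ 0.00000000e+00,  0.00000000e+00,  0.00000000e+00,
         1.00000000e+00]])}
top {'intrinsics': array([[450.35581938,   0.        , 310.9116273 ],
       [  0.        , 450.35581938, 247.16249726],
       [  0.        ,   0.        ,   1.        ]]), 'k1': 0.03803663731782537, 'world_from_camera': array([[ 2.35979415e-02, -9.91558436e-01,  1.27495117e-01,
         3.66182410e+02],
       [-9.99699991e-01, -2.25676034e-02,  9.52008541e-03,
        -1.90070370e+01],
       [-6.56246178e-03, -1.27681521e-01, -9.91793508e-01,
         1.21869400e+03],
       [ 0.00000000e+00,  0.00000000e+00,  0.00000000e+00,
         1.00000000e+00]])}
{'clock': 0.1, 'joints': array([ 1.09739855e+00,  3.00394263e-01,  1.52149066e+00, -1.84308155e-05,
        1.32073379e+00, -6.66272954e-02]), 'qd': array([ 0.0007247 , -0.0022596 , -0.00070539, -0.00135077, -0.00107019,
        0.00054678]), 'effort': array([ 9.63531529e-04, -5.32637930e+01, -3.53288198e+01,  7.10535957e-02,
        2.33821169e-02, -9.21742981e-05]), 'eef_pos': array([217.50151835, 504.86847331, 165.66675912]), 'eef_rot': array([-3.14056768e+00, -5.04997423e-05,  2.73482671e+00]), 'wrist_force': array([-0.74767944,  0.03678948,  0.10603996]), 'moment': array([-0.03359425, -0.01773104,  0.05400925]), 'finger_force': 0.0, 'finger_gap': 93.77680754933783}
```

View pics/scene0.png

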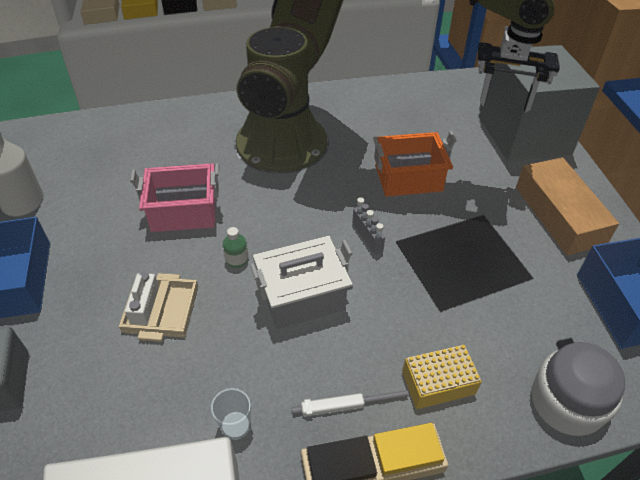

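View pics/top0.png

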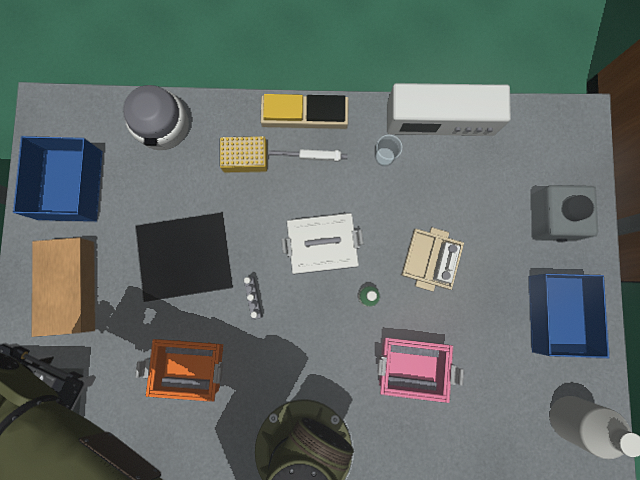

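The scene view shows the white-lidded grey box at (302,275), the mat at (464,260) and the carrier at (160,307). The top view shows them at (322,243), (185,255) and (433,258). Three things could be the tote, at top-view pixels (322,243) grey with a white lid, (185,370) orange and (416,370) pink. Only the first is grey, lidded and clipped. I'll measure and crop it.

Run:
```python
from h import *
p,d=snap('top'); hsv=cv2.cvtColor(p,cv2.COLOR_RGB2HSV).astype(int)
C=cloud('top',d)
def rect(mask,z,name):
    mask=cv2.morphologyEx(mask.astype(np.uint8),cv2.MORPH_OPEN,np.ones((3,3)))
    c=max(cv2.findContours(mask,0,2)[0],key=cv2.contourArea)[:,0]
    w=plane('top',c,z)[:,:2].astype(np.float32); r=cv2.minAreaRect(w)
    print(name,np.round(r[0],1),np.round(r[1],1),round(r[2],2),np.round(cv2.boxPoints(r)).tolist())
def roi(a,b,c,e):
    m=np.zeros((480,640),bool);m[b:e,a:c]=1;return m
lr=roi(275,200,370,285)
g=p.astype(int).min(2); sat=hsv[...,1]
rect(lr&(g>150)&(C[...,2]>85),96,'lid')
print('z lid',np.median(C[...,2][lr&(g>150)]))
for nm,m in (('handle',lr&(C[...,2]>108)&roi(298,225,348,260)),('tabL',roi(270,225,294,262)&(C[...,2]>99)),('tabR',roi(350,220,370,260)&(C[...,2]>99))):
    P=C[m];print(nm,m.sum(),P.mean(0).round(1),P.min(0).round(),P.max(0).round())
m=roi(298,225,348,260)&(C[...,2]>112);v,u=np.nonzero(m);w=plane('top',np.c_[u,v],126)[:,:2].astype(np.float32);r=cv2.minAreaRect(w);print('bar',r)
rect(roi(130,205,240,305)&(p.max(2)<45),3,'mat')
print('matz',np.median(C[...,2][240:260,175:195]))
cr=roi(395,220,475,300)
rect(cr&(sat>55)&(hsv[...,0]<30)&(g>60),24,'carrier+')
pm=cr&(C[...,2]>40);P=C[pm];print('old',P.mean(0).round(1),P.max(0).round()); 
v,u=np.nonzero(cr&(C[...,2]>45)&(C[...,2]<90));print(cv2.minAreaRect(C[cr&(C[...,2]>35)][:,:2].astype(np.float32)))
for nm,a in(('bottle',roi(350,275,385,312)),('rack',roi(235,265,270,325)),('beaker',roi(370,130,405,170)),('pip',roi(270,140,350,165)),('tip',roi(215,130,270,175))):
    P=C[a&(C[...,2]>12)];print(nm,P.min(0).round(),P.max(0).round())
q=cv2.cvtColor(p,cv2.COLOR_RGB2BGR)[190:310,270:480]
cv2.imwrite('pics/crop1.png',cv2.resize(q,None,fx=3.6,fy=3.6,interpolation=cv2.INTER_CUBIC))
```

```text
lid [521.9 -35.5] [135.3 172.5] 7.9 [[443.0, 41.0], [467.0, -130.0], [601.0, -112.0], [577.0, 59.0]]
z lid 96.17516106956032
handle 198 [513.9 -33.2 174.7] [366. -80. 108.] [ 531.    9. 1219.]
tabL 166 [505.6  49.9 145.3] [366. -19.  99.] [ 555.   65. 1219.]
tabR 168 [ 525.4 -117.7  151.8] [ 366. -133.   99.] [ 559.  -19. 1219.]
bar ((521.5759887695312, -34.76116943359375), (64.70403289794922, 129.55397033691406), 12.259050369262695)
mat [487.2 353.9] [209.1 205.8] 10.01 [[366.0, 437.0], [402.0, 234.0], [608.0, 271.0], [572.0, 473.0]]
matz 3.500782891881613
carrier+ [ 507.6 -294. ] [ 54.2 112.5] 73.84 [[446.0, -304.0], [554.0, -336.0], [569.0, -284.0], [461.0, -252.0]]
old [ 479.8 -349.5   96.9] [ 536.  -19. 1219.]
((414.3309326171875, -223.1539306640625), (96.65521240234375, 408.20904541015625), 26.591920852661133)
bottle [ 366. -185.   13.] [ 419.  -19. 1219.]
rack [327. -19.  13.] [ 437.  167. 1219.]
beaker [ 366. -258.   12.] [ 854.  -19. 1219.]
pip [366. -98.  12.] [ 794.  112. 1219.]
tip [366. -19.  12.] [ 816.  244. 1219.]
```

View pics/crop1.png

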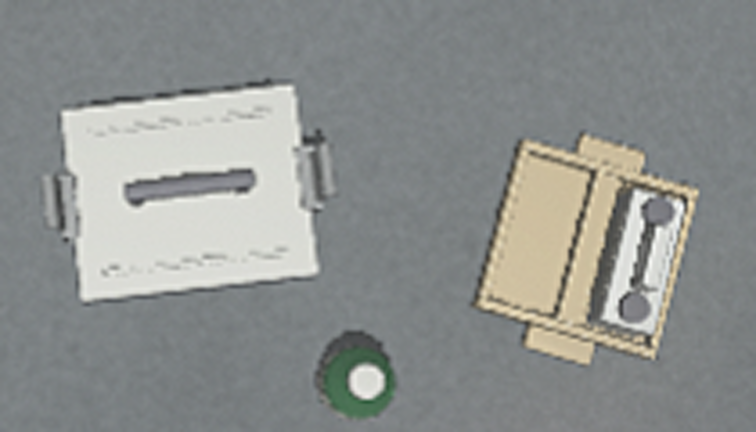

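The crop confirms the grey box with its white lid at crop pixel (190,190) and steel clips at (60,203) and (315,172). The carrier's left lane is free and the old pack is in the right lane. I'll redo the rough measurements with invalid depth removed.

Run:
```python
from h import *
p,d=snap('top'); hsv=cv2.cvtColor(p,cv2.COLOR_RGB2HSV).astype(int)
C=cloud('top',d); C[d<=0]=[0,0,-99]
g=p.astype(int).min(2); Z=C[...,2]
def box(x0,x1,y0,y1): return (C[...,0]>x0)&(C[...,0]<x1)&(C[...,1]>y0)&(C[...,1]<y1)
def rr(m,nm):
    P=C[m].astype(np.float32); r=cv2.minAreaRect(P[:,:2].copy()); print(nm,m.sum(),np.round(r[0],1),np.round(r[1],1),round(r[2],2),'z',P[:,2].min().round(),P[:,2].max().round(),'mean',P.mean(0).round(1))
L=box(430,620,-140,70)
rr(L&(Z>90)&(Z<100)&(g>140),'lid')
rr(L&(Z>112)&box(480,560,-90,20),'bar')
rr(box(470,560,45,75)&(Z>100),'tab a'); rr(box(480,570,-145,-115)&(Z>100),'tab b')
m=(p.max(2)<60)&(Z<15)&box(350,630,200,490)
m=cv2.morphologyEx(m.astype(np.uint8),cv2.MORPH_OPEN,np.ones((3,3)))
c=max(cv2.findContours(m,0,2)[0],key=cv2.contourArea)
r=cv2.minAreaRect(plane('top',c[:,0],3)[:,:2].astype(np.float32));print('mat',r,cv2.approxPolyDP(c,5,True)[:,0].tolist())
K=box(400,620,-420,-210)
rr(K&(Z>18)&(Z<30)&(hsv[...,1]>50),'carrier rim'); rr(K&(Z>35),'old'); rr(K&(Z>2)&(Z<11)&(hsv[...,1]>50)&box(440,580,-330,-230),'free floor')
for nm,b in(('bottle',(370,440,-190,-120)),('rack',(320,450,80,180)),('beaker',(640,770,-230,-150))):
    rr(box(*b)&(Z>12),nm)
```

```text
lid 3099 [522.1 -34.5] [136.  171.7] 7.76 z 90.0 100.0 mean [520.6 -34.8  95.9]
bar 190 [521.8 -35.2] [12.5 89.4] 8.1 z 113.0 132.0 mean [520.9 -33.6 125. ]
tab a 119 [509.8  55.6] [42.9 18.5] 1.96 z 100.0 134.0 mean [508.9  55.1 115.9]
tab b 129 [ 532.8 -124.2] [40.7 17.5] 0.71 z 100.0 133.0 mean [ 532.1 -123.7  115.6]
mat ((489.78033447265625, 338.8371887207031), (209.7937774658203, 241.5904083251953), 10.335553169250488) [[222, 213], [136, 226], [143, 301], [231, 287]]
carrier rim 739 [ 496.2 -332. ] [132.6 163.6] 74.44 z 18.0 30.0 mean [ 497.7 -330.6   23.3]
old 646 [ 484.9 -364. ] [ 41.1 100.1] 74.63 z 35.0 87.0 mean [ 483.8 -360.6   56.6]
free floor 705 [ 510.2 -297.2] [ 58.2 119.1] 75.22 z 2.0 11.0 mean [ 506.7 -299.6    6. ]
bottle 345 [ 394.4 -158.7] [48.8 51.5] 1.4 z 15.0 98.0 mean [ 392.6 -156.2   70. ]
rack 464 [382.  142.6] [109.4  24.6] 13.85 z 13.0 89.0 mean [381.8 139.2  58.4]
beaker 139 [ 757.5 -202.1] [53.6 16.8] 81.93 z 14.0 86.0 mean [ 756.5 -199.1   54.4]
```

```bash
python3 -m handwheel '.5 -.75 .1 -.9 1; .5 -.75 .1 -.9 1; .5 -.75 .1 -.9 1; .5 -.75 .1 -.9 1; .5 -.75 .1 -.9 1; .5 -.75 0 -.9 1; .5 -.75 0 -.9 1; .5 -.75 0 -.9 1; .5 -.75 0 -.9 1; .5 -.75 0 -.9 1; .5 -.75 0 -.9 1; .5 -.75 0 -.9 1' 20; python3 -m handwheel '.5 -.75 0 -1 1; .5 -.75 0 0 1; .4 -.75 0 0 1; 0 -.6 0 0 1; 0 0 0 0 1; 0 0 0 0 1'; python3 -c "
from cell import *;print(read_state()['joints'])"
```

```text
clock: 1.2
eef_pos: [458.2, 143.4, 186.2]
eef_rot: [3.141, -0.0, 1.788]
wrist_force: [-0.0, 0.4, -0.0]
finger_gap: 17.9
finger_force: 0.0
clock: 1.7
eef_pos: [513.6, 30.2, 185.9]
eef_rot: [-3.141, -0.0, 1.703]
wrist_force: [-0.0, 0.9, 0.2]
finger_gap: 0.5
finger_force: 0.0
[-1.24293476e-02  2.05455705e-01  1.59257492e+00  9.76053024e-05
  1.34412077e+00 -1.44602381e-01]
```

```bash
python3 -m handwheel '0 0 -.6 0 1; 0 0 -.6 0 1; 0 0 -.5 0 1; 0 0 -.3 0 1; 0 0 -.12 0 1; 0 0 0 0 1; 0 0 0 0 1'
python3 - <<'E'
from h import *
p,d=snap('scene');cv2.imwrite('pics/c2.png',cv2.resize(cv2.cvtColor(p,cv2.COLOR_RGB2BGR)[150:350,220:400],None,fx=3,fy=3))
E
```

```text
clock: 2.28
eef_pos: [513.9, 31.7, 102.1]
eef_rot: [3.141, 0.0, 1.706]
wrist_force: [-0.1, -0.3, -0.1]
finger_gap: 0.4
finger_force: 0.0
```

View pics/c2.png

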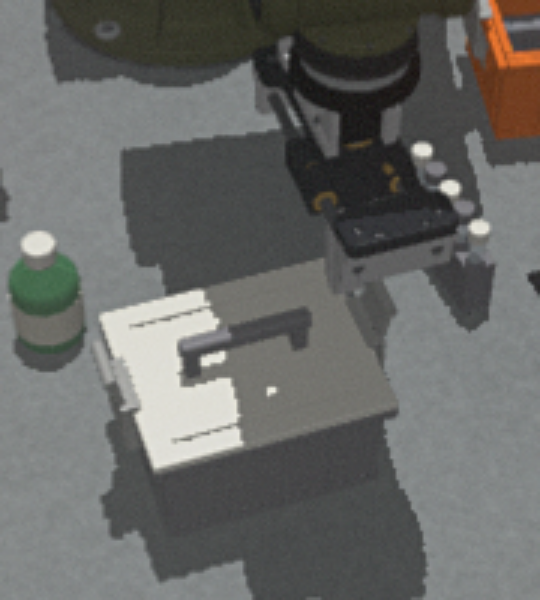

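The fingers at crop pixel (345,280) stand between the handle end (300,320) and the tab (375,300), so I can push now.

```bash
python3 -m handwheel '-.02 .2 0 0 1; -.03 .2 0 0 1; -.03 .2 0 0 1; -.03 .2 0 0 1; -.03 .2 0 0 1; -.03 .2 0 0 1; 0 .1 0 0 1; 0 0 0 0 1; 0 0 0 0 1; 0 0 0 0 1; 0 0 0 0 1; 0 0 0 0 1'
python3 - <<'E'
from h import *
p,d=snap('top');C=cloud('top',d);C[d<=0]=-99
m=(abs(C[...,0]-509)<35)&(C[...,1]>42)&(C[...,1]<135)&(C[...,2]>15)&(C[...,2]<140);print(m.sum(),C[m].min(0),C[m].max(0))
p,d=snap('scene');cv2.imwrite('pics/c3.png',cv2.resize(cv2.cvtColor(p,cv2.COLOR_RGB2BGR)[150:350,220:400],None,fx=3,fy=3))
E
```

```text
clock: 3.33
eef_pos: [506.9, 82.8, 101.3]
eef_rot: [-3.142, 0.0, 1.705]
wrist_force: [-0.2, 1.1, 0.6]
finger_gap: 0.3
finger_force: 0.0Traceback (most recent call last):
  File "<stdin>", line 3, in <module>
    return umr_minimum(a, axis, None, out, keepdims, initial, where)
ValueError: zero-size array to reduction operation minimum which has no identity
```

```bash
python3 -m handwheel '0 0 .6 0 1; 0 0 .8 0 1; .1 -.6 .3 0 1; .1 -.8 0 0 1; .1 -.8 0 0 1; .1 -.8 0 0 1; .1 -.8 0 0 1; .1 -.5 0 0 1; 0 -.27 0 0 1; 0 0 0 0 1; 0 0 0 0 1'
python3 - <<'E'
from h import *
p,d=snap('scene');C=cloud('scene',d);C[d<=0]=-99
m=(abs(C[...,0]-509)<35)&(C[...,1]>55)&(C[...,1]<135)&(C[...,2]>15)&(C[...,2]<140);print(m.sum(),C[m].min(0),C[m].max(0))
cv2.imwrite('pics/c3.png',cv2.resize(cv2.cvtColor(p,cv2.COLOR_RGB2BGR)[150:350,220:400],None,fx=3,fy=3))
E
```

```text
clock: 4.3
eef_pos: [530.6, -99.3, 169.2]
eef_rot: [-3.141, -0.0, 1.704]
wrist_force: [-0.4, 0.0, 0.3]
finger_gap: 0.6
finger_force: 0.0
116 [490.33627463  55.02175759  73.39974107] [531.95639793  65.94908497 133.96642471]
```

View pics/c3.png

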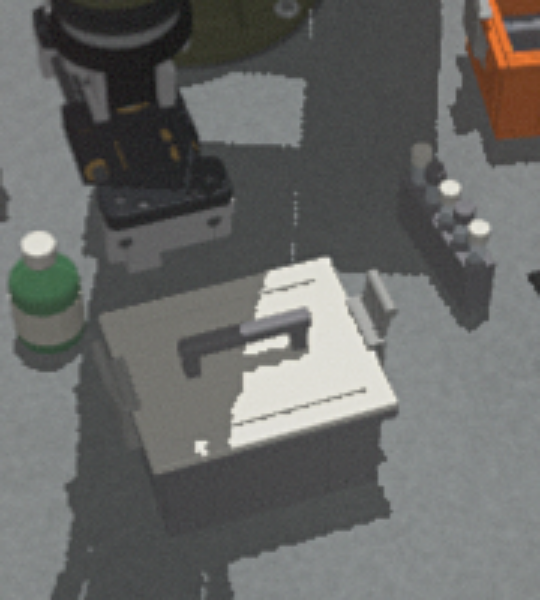

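Clip a, at crop pixel (375,305), is still standing shut, so something went wrong in that push. I'll do clip b in smaller steps and watch the force.

```bash
python3 -m handwheel '0 0 -.6 0 1; 0 0 -.6 0 1; 0 0 -.3 0 1; 0 0 -.15 0 1; 0 0 0 0 1; 0 0 0 0 1'; for i in 1; do :; done; python3 -m handwheel '.02 -.15 0 0 1;.02 -.15 0 0 1; 0 0 0 0 1'; python3 -m handwheel '.02 -.15 0 0 1;.02 -.15 0 0 1; 0 0 0 0 1';  python3 -m handwheel '.02 -.15 0 0 1;.02 -.15 0 0 1; 0 0 0 0 1'
python3 - <<'E'
from h import *
p,d=snap('scene');cv2.imwrite('pics/c4.png',cv2.resize(cv2.cvtColor(p,cv2.COLOR_RGB2BGR)[150:350,220:400],None,fx=3,fy=3))
r,T=rays('scene',[[0,0]]);i=camera_info('scene');s=read_state()
for P in([530,-118,102],[530,-124,112],[522,-34.8,96]):
    q=np.linalg.inv(T)@np.r_[P,1];print(cv2.projectPoints(q[:3].reshape(1,3),np.zeros(3),np.zeros(3),i['intrinsics'],np.array([i['k1'],0,0,0]))[0].ravel()-[220,150])
E
```

```text
clock: 4.85
eef_pos: [531.2, -99.0, 104.1]
eef_rot: [3.141, 0.0, 1.706]
wrist_force: [-0.2, -0.2, -1.3]
finger_gap: 0.5
finger_force: 0.0
clock: 5.1
eef_pos: [532.9, -112.8, 104.1]
eef_rot: [3.14, 0.001, 1.704]
wrist_force: [0.0, -0.2, -0.3]
finger_gap: 0.4
finger_force: 0.0
clock: 5.35
eef_pos: [534.1, -124.9, 103.5]
eef_rot: [3.141, 0.0, 1.704]
wrist_force: [0.3, -0.7, 0.2]
finger_gap: 0.7
finger_force: 0.0
clock: 5.6
eef_pos: [535.7, -136.7, 103.3]
eef_rot: [3.142, 0.0, 1.704]
wrist_force: [0.4, 0.7, 0.1]
finger_gap: 0.2
finger_force: 0.0
[ 40.24852434 125.92113166]
[ 36.82853805 123.18428308]
[ 81.52712928 118.51993869]
```

View pics/c4.png

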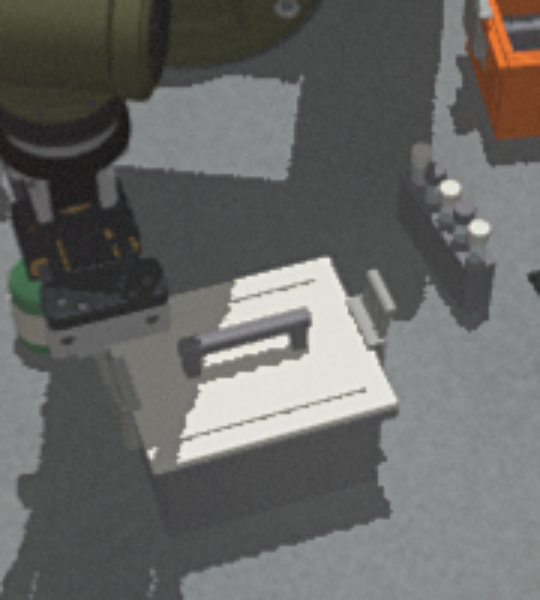

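Run:
```python
from h import *
p,d=snap('scene');C=cloud('scene',d);C[d<=0]=-99
m=(C[...,0]>400)&(C[...,0]<640)&(C[...,1]>-260)&(C[...,1]<-90)&(C[...,2]>102)
for z in range(100,300,12):
    q=m&(C[...,2]>=z)&(C[...,2]<z+12)
    if q.any(): print(z,q.sum(),C[q].min(0).round(),C[q].max(0).round())
print(read_state()['eef_pos'],grip_point_offset)
T=np.array(camera_info('scene')['world_from_camera']);i=camera_info('scene')
for P in([536,-137,103],[536,-137,200]):
    q=np.linalg.inv(T)@np.r_[P,1];print(cv2.projectPoints(q[:3].reshape(1,3),np.zeros(3),np.zeros(3),i['intrinsics'],np.array([i['k1'],0,0,0]))[0].ravel())
```

```text
100 43 [ 513. -125.  102.] [585. -91. 110.]
112 12 [ 545. -127.  112.] [ 553. -122.  124.]
124 56 [ 525. -134.  125.] [ 556. -123.  134.]
148 17 [ 544. -143.  149.] [ 550. -126.  158.]
232 58 [ 467. -175.  239.] [619. -92. 244.]
244 327 [ 462. -179.  244.] [620. -91. 256.]
256 485 [ 453. -180.  256.] [626. -92. 268.]
268 300 [ 458. -180.  268.] [628. -91. 280.]
280 1015 [ 452. -179.  280.] [629. -92. 292.]
292 145 [ 531. -159.  292.] [ 555. -111.  304.]
[ 535.59385988 -135.93111791  103.27668971] 18.8
[250.90572599 279.42667866]
[246.65397985 246.58228483]
```

The fingertips really sit about 42 mm higher than the reported TCP: the lowest finger points are at z≈148 and the body's underside is at 239, with the TCP reported at 103. The fingers therefore passed over the tabs. I'll go back inside, lower by that amount, and check against depth.

```bash
cat >> h.py <<'E'
def tip():
    s=read_state()['eef_pos'];p,d=snap('scene');C=cloud('scene',d);C[d<=0]=-99
    m=(np.hypot(C[...,0]-s[0],C[...,1]-s[1])<22)&(C[...,2]>100)
    v=np.sort(C[m][:,2]);print('tcp',s.round(1),'col z',v[:12].round(),len(v),'wf',read_state()['wrist_force'].round(1))
    b=(np.hypot(C[...,0]-s[0],C[...,1]-s[1])<100)&(C[...,2]>180)
    if b.any():
        B=C[b];print('body',B.min(0).round(),B.max(0).round(),np.percentile(B[:,2],1))
E
python3 -m handwheel '-.04 .3 0 0 1;-.04 .3 0 0 1;-.04 .32 0 0 1; 0 0 0 0 1; 0 0 0 0 1'; python3 -c "
from h import *;tip()";  python3 -m handwheel '0 0 -.3 0 1;0 0 -.3 0 1;0 0 -.2 0 1; 0 0 0 0 1; 0 0 0 0 1'; python3 -c "
from h import *;tip()"
```

```text
clock: 6.12
eef_pos: [530.9, -97.7, 103.6]
eef_rot: [3.141, 0.0, 1.707]
wrist_force: [0.2, -0.4, -0.4]
finger_gap: 0.8
finger_force: 0.0
tcp [530.9 -97.7 103.6] col z [100. 100. 100. 100. 100. 100. 101. 101. 101. 101. 101. 101.] 890 wf [-0.1 -0.3  0.3]
body [ 431. -161.  239.] [624. -24. 516.] 246.76542375337385
clock: 6.58
eef_pos: [530.8, -99.1, 71.3]
eef_rot: [-3.141, -0.0, 1.705]
wrist_force: [-0.0, -0.5, -0.6]
finger_gap: 0.4
finger_force: 0.0
tcp [530.8 -99.1  71.3] col z [100. 100. 100. 100. 101. 101. 101. 101. 101. 102. 102. 102.] 781 wf [ 0.7 -0.3  0.1]
body [ 431. -162.  207.] [623. -25. 495.] 214.22386843574617
```

```bash
python3 -m handwheel '0 0 -.1 0 1;0 0 -.08 0 1; 0 0 0 0 1; 0 0 0 0 1';  python3 -m handwheel '.02 -.15 0 0 1;.02 -.15 0 0 1; 0 0 0 0 1'; python3 -m handwheel '.02 -.15 0 0 1;.02 -.15 0 0 1; 0 0 0 0 1';  python3 -m handwheel '.02 -.15 0 0 1;.02 -.15 0 0 1; 0 0 0 0 1';python3 -m handwheel '.02 -.15 0 0 1;.02 -.15 0 0 1; 0 0 0 0 1;0 0 0 0 1;0 0 0 0 1'
python3 - <<'E'
from h import *
tip();p,d=snap('scene');cv2.imwrite('pics/c5.png',cv2.resize(cv2.cvtColor(p,cv2.COLOR_RGB2BGR)[150:350,220:400],None,fx=3,fy=3))
E
```

```text
clock: 6.97
eef_pos: [530.8, -98.9, 64.1]
eef_rot: [-3.141, -0.0, 1.705]
wrist_force: [0.8, -0.5, 0.3]
finger_gap: 0.8
finger_force: 0.0
clock: 7.22
eef_pos: [532.6, -112.1, 64.3]
eef_rot: [3.141, 0.0, 1.704]
wrist_force: [-0.4, -0.1, 1.2]
finger_gap: 0.7
finger_force: 0.0
clock: 7.47
eef_pos: [533.9, -123.5, 64.0]
eef_rot: [-3.141, -0.001, 1.704]
wrist_force: [-1.4, 1.6, 0.1]
finger_gap: 0.3
finger_force: 1.4
clock: 7.72
eef_pos: [535.9, -136.1, 64.3]
eef_rot: [3.141, 0.001, 1.704]
wrist_force: [-0.1, -0.7, 0.4]
finger_gap: 0.2
finger_force: 0.1
clock: 8.13
eef_pos: [537.2, -146.9, 64.1]
eef_rot: [-3.142, -0.0, 1.705]
wrist_force: [-0.6, -0.6, -0.5]
finger_gap: 0.4
finger_force: 0.0
tcp [ 537.2 -146.9   64.1] col z [113. 113. 116. 202. 202. 204. 205. 205. 206. 207. 210. 210.] 783 wf [ 0.2  0.7 -0.9]
body [ 437. -212.  200.] [630. -68. 487.] 206.96260619704879
```

View pics/c5.png

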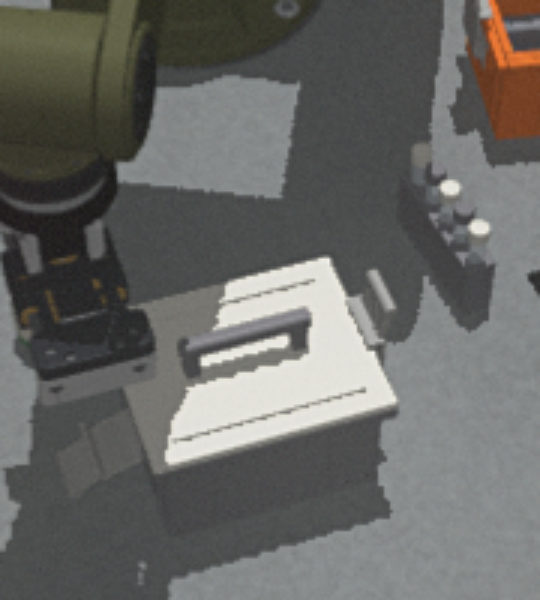

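Clip b is flipped open, with its flap down at crop pixel (100,450). Clip a is next, using the corrected height.

```bash
python3 -m handwheel '0 0 .6 0 1; 0 0 .7 0 1; -.1 .7 0 0 1;-.1 .7 0 0 1;-.1 .7 0 0 1;-.1 .7 0 0 1;-.1 .7 0 0 1;-.1 .7 0 0 1;0 .25 0 0 1; 0 0 0 0 1; 0 0 0 0 1; 0 0 0 0 1'; python3 -m handwheel '0 0 -.5 0 1; 0 0 -.5 0 1; 0 0 -.2 0 1;0 0 -.1 0 1;0 0 0 0 1;0 0 0 0 1'; python3 -m handwheel '-.02 .15 0 0 1;-.02 .15 0 0 1; -.02 .15 0 0 1;-.02 .15 0 0 1;-.02 .15 0 0 1;-.02 .15 0 0 1;-.02 .15 0 0 1;-.02 .15 0 0 1; 0 0 0 0 1;0 0 0 0 1'; python3 -m handwheel '0 0 .6 0 .5; 0 0 .7 0 .5; .1 -.6 0 0 .5; .1 -.6 0 0 .5; .1 -.6 0 0 .5; .1 -.6 0 0 .5; 0 -.55 0 0 .5; 0 0 0 0 .5; 0 0 0 0 .5; 0 0 0 0 .5'
python3 - <<'E'
from h import *
tip();p,d=snap('scene');cv2.imwrite('pics/c6.png',cv2.resize(cv2.cvtColor(p,cv2.COLOR_RGB2BGR)[150:350,220:400],None,fx=3,fy=3))
E
```

```text
clock: 9.23
eef_pos: [513.4, 30.1, 116.1]
eef_rot: [-3.142, 0.0, 1.704]
wrist_force: [1.0, -0.3, -0.2]
finger_gap: 0.3
finger_force: 0.0
clock: 9.73
eef_pos: [513.7, 30.7, 64.9]
eef_rot: [3.141, 0.0, 1.705]
wrist_force: [0.6, 0.4, -0.1]
finger_gap: 0.7
finger_force: 0.0
clock: 10.57
eef_pos: [506.7, 79.5, 64.1]
eef_rot: [-3.141, -0.0, 1.706]
wrist_force: [0.1, -0.3, 0.4]
finger_gap: 0.6
finger_force: 0.0
clock: 11.4
eef_pos: [522.7, -38.5, 116.1]
eef_rot: [-3.141, -0.0, 1.705]
wrist_force: [1.3, 0.5, 0.1]
finger_gap: 47.0
finger_force: 0.0
tcp [522.7 -38.5 116.1] col z [115. 116. 116. 116. 116. 117. 117. 117. 118. 118. 119. 119.] 866 wf [ 0.3 -0.4 -0.3]
body [ 423. -101.  180.] [615.  26. 526.] 253.39648266208528
```

View pics/c6.png

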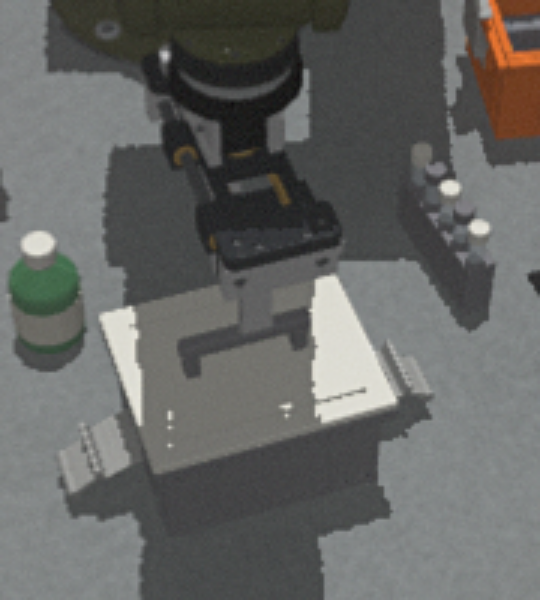

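Both clips are open, at crop pixels (95,455) and (405,370), and the fingers straddle the handle bar. I'll grasp and lift slightly.

```bash
python3 - <<'E'
from h import *
p,d=snap('scene');C=cloud('scene',d);C[d<=0]=-99
m=(C[...,0]>538)&(C[...,0]<575)&(C[...,1]>-56)&(C[...,1]<-18)&(C[...,2]>105)&(C[...,2]<230)
v=C[m];v=v[np.argsort(v[:,2])];print(v[:10].round(),len(v))
E
python3 -m handwheel '0 .09 -.5 0 .5; 0 0 -.5 0 .5; 0 0 -.2 0 .5;0 0 -.1 0 .5;0 0 0 0 .5;0 0 0 0 .8;0 0 0 0 1;0 0 0 0 1;0 0 0 0 1;0 0 0 0 1' 35; python3 -m handwheel '0 0 .1 0 1;0 0 .2 0 1;0 0 .3 0 1;0 0 .3 0 1;0 0 0 0 1;0 0 0 0 1'
```

```text
[[546. -43. 158.]
 [549. -44. 159.]
 [547. -43. 162.]
 [555. -43. 163.]
 [554. -29. 165.]
 [557. -30. 165.]
 [557. -41. 166.]
 [558. -38. 166.]
 [556. -24. 166.]
 [556. -28. 166.]] 145
clock: 12.38
eef_pos: [523.0, -35.3, 64.5]
eef_rot: [3.141, 0.0, 1.705]
wrist_force: [-0.6, 0.4, -0.2]
finger_gap: 16.9
finger_force: 0.0
clock: 12.88
eef_pos: [523.0, -35.3, 100.6]
eef_rot: [3.141, 0.0, 1.705]
wrist_force: [-0.4, -0.3, -2.5]
finger_gap: 11.4
finger_force: 35.0
```

```bash
python3 -m handwheel '0 0 .5 0 1; -.03 .3 .4 0 1; -.06 .6 .1 0 1; -.06 .7 0 0 1; -.06 .7 0 0 1; -.06 .7 0 0 1; -.06 .7 0 0 1; -.06 .7 0 0 1; -.06 .7 0 0 1; -.06 .7 0 0 1; -.06 .7 0 0 1; -.06 .7 0 0 1'; python3 -m handwheel '-.06 .7 0 0 1; -.06 .7 0 0 1; -.06 .65 0 0 1; -.04 .5 0 0 1; 0 .3 0 0 1; 0 0 0 0 1; 0 0 0 0 1; 0 0 0 0 1;0 0 0 0 1';  python3 - <<'E'
from h import *
s=read_state()['eef_pos']
p,d=snap('scene');C=cloud('scene',d);C[d<=0]=-99
m=(np.abs(C[...,0]-s[0])<90)&(np.abs(C[...,1]-s[1])<105)&(C[...,2]>100)&(C[...,2]<190)&(p.min(2)>60)
v=C[m];print(len(v),np.percentile(v,[1,50,99],axis=0).round(),s)
E
```

```text
clock: 13.88
eef_pos: [496.9, 253.9, 139.2]
eef_rot: [-3.14, 0.0, 1.705]
wrist_force: [0.6, 0.1, -2.9]
finger_gap: 11.9
finger_force: 35.0
clock: 14.63
eef_pos: [489.1, 365.6, 140.1]
eef_rot: [-3.141, 0.0, 1.704]
wrist_force: [0.6, 0.5, -2.6]
finger_gap: 11.4
finger_force: 35.0
3111 [[426. 279. 164.]
 [509. 348. 170.]
 [564. 449. 184.]] [489.0968564  365.64547504 140.06318748]
```

```bash
python3 -m handwheel '0 -.3 -.3 0 1; 0 -.37 -.6 0 1; 0 0 -.7 0 1; 0 0 -.7 0 1; 0 0 -.6 0 1; 0 0 -.4 0 1; 0 0 -.2 0 1;0 0 -.1 0 1;0 0 0 0 1; 0 0 0 0 1; 0 0 0 0 1'; python3 -m handwheel '0 0 -.1 0 1; 0 0 -.1 0 1;0 0 -.05 0 1;0 0 0 0 1;0 0 0 0 1;0 0 0 0 1'
```

```text
clock: 15.6
eef_pos: [489.5, 340.2, -2.5]
eef_rot: [3.14, -0.001, 1.705]
wrist_force: [0.5, -0.1, -3.2]
finger_gap: 11.9
finger_force: 35.0
clock: 16.1
eef_pos: [489.1, 340.1, -12.4]
eef_rot: [3.141, -0.0, 1.705]
wrist_force: [-6.3, -4.0, 13.7]
finger_gap: 11.5
finger_force: 35.0
```

```bash
python3 -m handwheel '0 0 0 0 .6; 0 0 0 0 .5; 0 0 0 0 .5; 0 0 0 0 .5; 0 0 .4 0 .5;0 0 .6 0 .5;0 0 .8 0 .5;0 0 .8 0 .5;0 -.2 .7 0 .5;0.05 -.8 .3 0 .5;0.05 -.9 0 0 .5;0.05 -.9 0 0 .5'; python3 -m handwheel '0.1 -.9 0 0 .5;0.1 -.9 0 0 .5;0.1 -.9 0 0 .5;0.1 -.9 0 0 .5;.1 -.9 0 0 .5;.1 -.6 0 0 .5;0 0 0 0 .5;0 0 0 0 .5'
python3 - <<'E'
from h import *
p,d=snap('top','t7.png');C=cloud('top',d);C[d<=0]=-99;Z=C[...,2]
m=(C[...,0]>370)&(C[...,0]<620)&(C[...,1]>210)&(C[...,1]<460)&(p.min(2)>130)
P=C[m].astype(np.float32);print('lid',cv2.minAreaRect(P[(P[:,2]>8)&(P[:,2]<26)][:,:2].copy()),np.percentile(P[:,2],[2,50,98]))
p,d=snap('scene','s7.png');C=cloud('scene',d);C[d<=0]=-99
m=(C[...,0]>450)&(C[...,0]<590)&(C[...,1]>-110)&(C[...,1]<40)&(C[...,2]>70)&(C[...,2]<92)
print(C[m].mean(0),m.sum())
E
```

```text
clock: 17.1
eef_pos: [494.9, 227.1, 130.9]
eef_rot: [3.14, -0.0, 1.706]
wrist_force: [0.9, -0.5, -0.7]
finger_gap: 47.0
finger_force: 0.0
clock: 17.77
eef_pos: [518.9, 23.0, 130.1]
eef_rot: [-3.142, -0.0, 1.703]
wrist_force: [0.1, -1.2, -0.2]
finger_gap: 47.2
finger_force: 0.0
lid ((488.92236328125, 340.9427795410156), (135.92156982421875, 168.4935302734375), 7.898016929626465) [ 0.26494925 16.99418259 39.14545593]
[516.70906397 -32.50472574  84.80829543] 1829
```

View pics/s7.png

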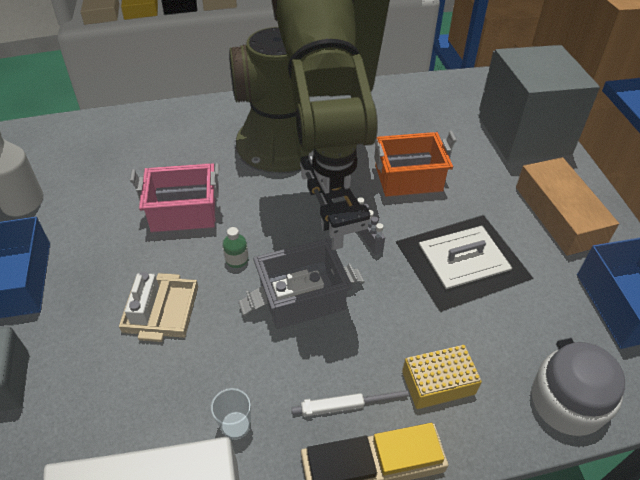

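The lid lies flat on the mat at pixel (466,255). The pack with its caps is in the box at (297,285). I'll measure its handle now.

Run:
```python
from h import *
a=np.deg2rad(7.7);R=np.array([[np.cos(a),np.sin(a)],[-np.sin(a),np.cos(a)]])
def box(C): return (C[...,:2]-[522,-34.8])@R.T
for n in('scene','top'):
    p,d=snap(n);C=cloud(n,d);C[d<=0]=-999
    B=box(C);i=(abs(B[...,0])<46)&(abs(B[...,1])<64)
    for lo,hi in((49,58),(58,66),(66,90)):
        m=i&(C[...,2]>lo)&(C[...,2]<hi)
        if m.sum()>5: print(n,lo,m.sum(),np.percentile(B[m],[1,50,99],axis=0).round(1).tolist(),C[m][:,2].max().round(), cv2.minAreaRect(B[m].astype(np.float32)))
```

```text
scene 49 491 [[-18.6, -58.9], [9.7, -12.9], [21.6, 39.4]] 58.0 ((1.5746269226074219, -9.06380844116211), (100.98893737792969, 42.96546936035156), 89.25212860107422)
scene 58 197 [[-10.6, -55.4], [2.9, 4.6], [20.3, 36.7]] 66.0 ((5.245366096496582, 3.1463584899902344), (121.08724212646484, 34.65092468261719), 88.45014953613281)
scene 66 186 [[-6.5, -31.3], [3.7, -9.9], [7.8, 12.7]] 88.0 ((0.10070514678955078, -14.483283996582031), (73.58028411865234, 15.440960884094238), 88.99278259277344)
top 49 218 [[-20.1, -57.9], [-8.1, -28.9], [19.1, 3.0]] 58.0 ((-0.217529296875, -17.893817901611328), (39.89014434814453, 80.45076751708984), 1.0095880031585693)
top 58 63 [[-13.6, -63.9], [-0.2, -43.8], [11.0, 24.3]] 66.0 ((-2.6967296600341797, -19.716800689697266), (88.44390869140625, 28.305896759033203), 87.46947479248047)
top 66 64 [[-6.7, -55.2], [-1.1, -15.3], [5.2, 8.5]] 88.0 ((-0.6931514739990234, -19.928050994873047), (87.90607452392578, 11.794171333312988), 88.99946594238281)
```

```bash
python3 -m handwheel '.04 -.5 0 0 .5;.04 -.7 0 0 .5;.04 -.48 0 0 .5;0 0 -.5 0 .5;0 0 -.6 0 .5;0 0 -.6 0 .5;0 0 -.4 0 .5;0 0 -.3 0 .5;0 0 -.2 0 .5;0 0 -.1 0 .5;0 0 -.05 0 .5;0 0 0 0 .5' 25; python3 -m handwheel '0 0 0 0 .7;0 0 0 0 .75;0 0 0 0 .8;0 0 0 0 .85;0 0 0 0 .9;0 0 0 0 .95;0 0 0 0 1;0 0 0 0 1;0 0 0 0 1;0 0 0 0 1'
```

```text
clock: 18.97
eef_pos: [523.8, -43.0, 20.4]
eef_rot: [3.141, 0.0, 1.706]
wrist_force: [0.0, 0.8, 0.4]
finger_gap: 46.9
finger_force: 0.0
clock: 19.8
eef_pos: [523.7, -43.3, 20.2]
eef_rot: [3.142, 0.0, 1.705]
wrist_force: [-1.1, -0.4, 2.3]
finger_gap: 11.9
finger_force: 25.0
```

```bash
python3 -m handwheel '0 0 .05 0 1;0 0 .1 0 1;0 0 .2 0 1;0 0 .4 0 1;0 0 .5 0 1;0 0 .5 0 1;0 0 .5 0 1;0 0 .5 0 1;0 -.05 .3 .5 1;-.02 -.2 0 .7 1;-.04 -.4 0 .9 1;-.04 -.5 0 .9 1'; python3 -m handwheel '-.04 -.5 0 .9 1;-.04 -.5 0 .9 1;-.04 -.5 0 .9 1;-.04 -.5 0 .9 1;-.04 -.5 0 .9 1;-.04 -.5 0 .9 1;-.04 -.5 0 .9 1;-.04 -.5 0 .9 1;-.04 -.5 0 .9 1;0 -.4 0 .9 1;0 -.2 0 .7 1;0 0 0 .5 1'; python3 -m handwheel '0 0 0 0 1;0 0 0 0 1;0 0 0 0 1'
python3 - <<'E'
from h import *
p,d=snap('scene','s8.png')
print(np.rad2deg(read_state()['eef_rot'][2])-90)
E
```

```text
clock: 20.8
eef_pos: [519.6, -89.1, 143.0]
eef_rot: [3.141, 0.0, 1.972]
wrist_force: [0.0, 0.3, -2.5]
finger_gap: 11.8
finger_force: 25.0
clock: 21.8
eef_pos: [504.8, -294.9, 142.5]
eef_rot: [-3.141, 0.0, 2.859]
wrist_force: [-0.2, -0.6, -2.9]
finger_gap: 12.0
finger_force: 25.0
clock: 22.05
eef_pos: [505.3, -293.0, 142.4]
eef_rot: [-3.142, 0.0, 2.856]
wrist_force: [0.1, 0.1, -3.8]
finger_gap: 11.3
finger_force: 25.0
73.64385934864751
```

View pics/s8.png

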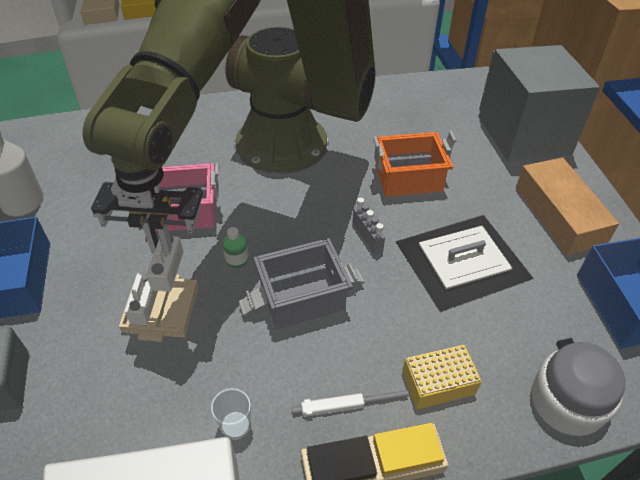

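The pack hangs above the free lane at pixel (163,275) and is upright. I'll use depth to check its pose against the lane.

Run:
```python
from h import *
a=np.deg2rad(-15.4);R=np.array([[np.cos(a),np.sin(a)],[-np.sin(a),np.cos(a)]])
for n in('scene','top'):
    p,d=snap(n);C=cloud(n,d);C[d<=0]=-999
    B=(C[...,:2]-[496.2,-332])@R.T;Z=C[...,2];i=(abs(B[...,0])<75)&(abs(B[...,1])<80)
    for nm,lo,hi in(('block',128,174),('blocktop',172,180),('handle',186,210),('rim',19,27),('old',45,90),('floor',4,9)):
        m=i&(Z>lo)&(Z<hi)
        if m.sum()>5:
            r=cv2.minAreaRect(B[m].astype(np.float32));print(n,nm,m.sum(),np.percentile(B[m],[1,50,99],axis=0).round(1).tolist(),np.round(r[0],1),np.round(r[1],1),round(r[2],1),Z[m].min().round())
s=read_state()['eef_pos'];print((s[:2]-[496.2,-332])@R.T,camera_info('top')['world_from_camera'][:3,3])
```

```text
scene block 658 [[-46.1, 21.2], [40.6, 58.9], [51.2, 61.7]] [-0.  41.3] [ 42.7 103.7] 90.0 130.0
scene blocktop 428 [[-47.2, 21.3], [17.6, 51.8], [50.0, 61.1]] [-0.3 40.9] [103.   42.1] 0.3 172.0
scene handle 260 [[-10.9, 23.2], [7.6, 42.3], [41.7, 58.7]] [16.8 40.6] [36.8 59.3] 89.4 186.0
scene rim 941 [[-62.8, -65.6], [34.0, 4.5], [67.0, 67.7]] [1.2 0.8] [133.  136.2] 0.4 19.0
scene old 716 [[-46.7, -52.6], [15.5, -29.2], [48.8, -12.9]] [ -1.7 -33.9] [102.9  42. ] 2.0 45.0
scene floor 828 [[-57.8, -60.2], [5.1, 32.7], [66.8, 68.4]] [8.9 2.6] [128.6 149.6] 7.4 4.0
top block 46 [[-3.1, 56.7], [32.1, 58.7], [46.9, 60.4]] [22.2 58.8] [ 2.8 51.6] 86.7 134.0
top blocktop 22 [[17.1, 51.7], [32.5, 56.6], [42.7, 59.3]] [30.  57.6] [ 5.8 26.7] 74.1 172.0
top rim 76 [[-63.2, 38.2], [-21.3, 62.6], [62.8, 66.1]] [ 1.2 57.8] [ 20.2 129.7] 80.7 19.0
top floor 139 [[-68.2, 35.3], [-2.9, 50.3], [57.2, 76.0]] [-0.4 55. ] [ 31.7 146.2] 78.1 4.0
[-1.58223102 40.00701137] [ 366.18241001  -19.00703703 1218.69400382]
```

```bash
python3 -m handwheel '-.01 -.135 0 0 1;0 0 -.3 0 1;0 0 -.4 0 1;0 0 -.5 0 1;0 0 -.5 0 1;0 0 -.3 0 1;0 0 -.2 0 1;0 0 -.1 0 1;0 0 0 0 1;0 0 0 0 1'
python3 - <<'E'
from h import *
a=np.deg2rad(-15.4);R=np.array([[np.cos(a),np.sin(a)],[-np.sin(a),np.cos(a)]])
for n in('scene',):
    p,d=snap(n);C=cloud(n,d);C[d<=0]=-999
    B=(C[...,:2]-[496.2,-332])@R.T;Z=C[...,2];i=(abs(B[...,0])<75)&(abs(B[...,1])<80)
    for nm,lo,hi,c in(('blocktop',77,88,15),('rim',19,27,-90)):
        m=i&(Z>lo)&(Z<hi)&(B[...,1]>c)
        r=cv2.minAreaRect(B[m].astype(np.float32));print(n,nm,m.sum(),np.percentile(B[m],[1,50,99],axis=0).round(1).tolist(),np.round(r[0],1),np.round(r[1],1),round(r[2],1),Z[m].min().round())
E
```

```text
clock: 23.03
eef_pos: [505.2, -299.0, 50.8]
eef_rot: [-3.141, 0.001, 2.857]
wrist_force: [0.5, -0.5, -2.4]
finger_gap: 11.8
finger_force: 25.0
scene blocktop 422 [[-46.9, 15.9], [19.1, 46.8], [50.9, 55.6]] [ 0.8 36. ] [ 40.7 101.9] 89.5 77.0
scene rim 725 [[-61.0, -66.3], [47.2, 1.6], [67.5, 67.7]] [5.3 1.5] [129.6 138.2] 2.5 19.0
```

```bash
python3 -m handwheel '0 0 -.1 0 1;0 0 -.1 0 1;0 0 -.1 0 1;0 0 -.1 0 1;0 0 -.1 0 1;0 0 -.05 0 1;0 0 -.05 0 1;0 0 0 0 1'; python3 -m handwheel '0 0 -.04 0 1;0 0 -.04 0 1;0 0 -.04 0 1;0 0 -.04 0 1;0 0 0 0 1;0 0 0 0 1'
```

```text
clock: 23.75
eef_pos: [504.7, -298.6, 25.7]
eef_rot: [3.141, -0.001, 2.857]
wrist_force: [0.6, -0.7, -2.8]
finger_gap: 11.3
finger_force: 25.0
clock: 24.25
eef_pos: [504.8, -298.7, 19.7]
eef_rot: [3.142, -0.0, 2.857]
wrist_force: [-0.7, -0.0, -2.3]
finger_gap: 11.4
finger_force: 25.0
```

```bash
python3 -m handwheel '0 0 -.03 0 1;0 0 0 0 1;0 0 0 0 1'; python3 -m handwheel '0 0 -.03 0 1;0 0 0 0 1;0 0 0 0 1'
```

```text
clock: 24.5
eef_pos: [504.8, -298.7, 18.5]
eef_rot: [3.142, -0.0, 2.857]
wrist_force: [0.3, 0.2, -2.5]
finger_gap: 11.5
finger_force: 25.0
clock: 24.75
eef_pos: [504.9, -299.0, 18.2]
eef_rot: [-3.141, 0.001, 2.857]
wrist_force: [-4.0, 1.5, 6.5]
finger_gap: 11.7
finger_force: 25.0
```

```bash
python3 -m handwheel '0 0 0 0 .9;0 0 0 0 .8;0 0 0 0 .7;0 0 0 0 .7;0 0 0 0 .7;0 0 .15 0 .7;0 0 .3 0 .7;0 0 .5 0 .7;0 0 .7 0 .7;0 0 .8 0 .7;0 0 .8 0 .7'; python3 -m handwheel '-.3 .6 .3 0 .7;-.3 .8 0 0 .7;-.3 .8 0 0 .7;-.3 .8 0 0 .7;0 0 0 0 .7;0 0 0 0 .7;0 0 0 0 .7;0 0 0 0 .7'
python3 - <<'E'
from h import *
a=np.deg2rad(-15.4);R=np.array([[np.cos(a),np.sin(a)],[-np.sin(a),np.cos(a)]])
p,d=snap('scene','s9.png');C=cloud('scene',d);C[d<=0]=-999
B=(C[...,:2]-[496.2,-332])@R.T;Z=C[...,2];i=(abs(B[...,0])<75)&(abs(B[...,1])<80)
for nm,lo,hi,c,e in(('new',46,88,5,80),('newtop',48,56,5,80),('oldtop',48,56,-80,-5),('old',46,88,-80,-5),('rim',19,27,-90,90)):
    m=i&(Z>lo)&(Z<hi)&(B[...,1]>c)&(B[...,1]<e)
    r=cv2.minAreaRect(B[m].astype(np.float32));print(nm,m.sum(),np.round(r[0],1),np.round(r[1],1),round(r[2],1),np.percentile(Z[m],[50,99.5]).round(1))
def box(x0,x1,y0,y1): return (C[...,0]>x0)&(C[...,0]<x1)&(C[...,1]>y0)&(C[...,1]<y1)
for nm,b in(('clip a',(460,560,50,140)),('clip b',(490,600,-200,-118))):
    m=box(*b)&(Z>12)&(Z<150);print(nm,C[m].min(0).round(),C[m].max(0).round())
p,d=snap('top');C=cloud('top',d);C[d<=0]=-999;Z=C[...,2]
for nm,b,lo,hi in(('bottle',(370,440,-190,-120),12,110),('rack',(320,450,80,180),12,110),('lid',(380,600,220,450),9,26)):
    m=box(*b)&(Z>lo)&(Z<hi);r=cv2.minAreaRect(C[m][:,:2].astype(np.float32));print(nm,r)
E
```

```text
clock: 25.67
eef_pos: [504.6, -298.5, 149.9]
eef_rot: [-3.141, 0.0, 2.857]
wrist_force: [0.2, -0.5, -0.1]
finger_gap: 28.0
finger_force: 0.0
clock: 26.33
eef_pos: [457.2, -179.5, 159.7]
eef_rot: [-3.141, 0.001, 2.856]
wrist_force: [0.5, 0.1, 0.1]
finger_gap: 28.3
finger_force: 0.0
new 803 [ 1.5 35.1] [102.4  42.4] 0.3 [53.3 83.9]
newtop 448 [ 0.9 35.3] [ 40.9 101.7] 89.0 [51.4 55.8]
oldtop 433 [ -0.4 -32.4] [102.8  42.2] 0.3 [51.7 55.9]
old 802 [ -0.7 -32.5] [103.3  42.3] 0.4 [53.8 84.1]
rim 1037 [3.2 0.5] [136.4 138.8] 89.9 [23.2 27. ]
clip a [483.  50.  14.] [558.  99.  89.]
clip b [ 491. -169.   13.] [ 560. -118.   93.]
bottle ((0.0, 0.0), (0.0, 0.0), 0.0)
rack ((382.1138000488281, 142.4285125732422), (109.6432113647461, 24.33354377746582), 13.95954704284668)
lid ((496.6183776855469, 332.0552978515625), (173.43057250976562, 224.18707275390625), 11.536858558654785)
```

```bash
python3 -c "
from cell import *;print(sign_off())"
```

```text
the job is handed in; nothing more can be done
None
```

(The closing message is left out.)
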